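# Find the heavy side of a balancing drum by feel and hold it at the bottom

## Task

The drum on the balancing stand has a weight sealed inside, off to one side, and its stiff shaft seal keeps it from settling by itself. Turn it by its crank handle through at least one full turn, feel where the heavy side is, then bring the heavy side straight down and keep it there with the crank handle gripped so that I can fit the counterweight clip: finish still gripping the handle, at rest. Leave the other things on the bench where they are.

Things in the scene. Friction and masses are not known exactly. Their poses are not given: they have to be found in the camera images.
- stand: Fixed grey balancing stand. Origin on the bench, under the drum's front face; x level, away from the robot, along the drum's axis; y to its left, z up. Foot 120 mm wide, from 10 mm before the face to 120 mm behind it; upright behind the drum, 194 mm tall. In front of the face is only the crank handle.
- drum_centre (a point): Point on the drum's axis, in the plane of its front face, 160 mm above the bench; axes as the stand's. The drum is a closed plain aluminium can, 92 mm in diameter, 36 mm long, running from here to +x. Sealed inside, 27 mm off the axis, is a weight of 0.5 to 0.7 kg; its side differs every time and nothing outside shows it (the eight cover screws are evenly spaced). The rest is as good as balanced.
- handle_grip (a point): Where to grip the crank handle, on its centre line, 46 mm before the drum's face: a round black sleeve 15 mm thick, 14 to 66 mm before the face, parallel to the drum's axis and 35 mm off it, spinning freely on its pin. It goes round with the drum. Straddle it from above at any angle; the tool can stay upright all the way round while the sleeve spins between the fingers.
- drum (a joint): Drum angle, rad, endless, positive clockwise as the robot sees it: 0 handle straight above the axis, pi/2 handle to the right (the stand's -y). It says nothing of the heavy side. The seal's drag, 0.2 N m alike at all angles and both ways, just exceeds the weight's pull (up to 0.13 to 0.19 N m): the drum stays where left, and turns harder while the heavy side rises than while it sinks.
- bottle: Closed white bottle with a screw cap, 56 mm diameter, 101 mm tall, origin under its centre; bystander, leave alone.
- beaker: Small clear beaker, 48 mm diameter, 60 mm tall, origin under its centre; bystander, leave alone.
- countdown_timer: Small bench timer, 62 x 66 x 18 mm, origin under its centre; bystander, leave alone.
- tape_roll: Roll of white tape lying flat, 62 mm diameter, 20 mm tall, origin under its centre; bystander, leave alone.

How it is judged:
On the way, in this order (a step that is already met when the one before it is completed fails the run):
1. the handle has been turned round to the far side of its circle from where it started (distance of handle_grip from where it was at the start of the episode above 0.062 m).
2. the handle has come back round to about where it started (distance of handle_grip from where it was at the start of the episode below 0.025 m).
At the end, for the whole second after the job is handed in: The sealed weight lies within 20 degrees of straight below the drum's axis, the drum is at rest (under 0.05 rad/s) and the fingers grip the crank handle with more than 1 N (z of weight_c0 in the frame of drum_centre below -0.02537 m and contact force between the fingers and handle above 1 N and velocity of joint drum between -0.05 and 0.05 rad/s); the arm keeps its last pose, push and grip.
It fails at once if a bystander is moved by more than 30 mm (distance of any of bottle, beaker, countdown_timer, tape_roll from where it was at the start of the episode above 0.03 m).
It also fails if it takes over 61 s, if anything falls off the work surface, if the arm or the gripper's body presses on something with over 40 N, if the wrist force passes 120 N, or if a joint passes its speed limit or range.

## Robot

A 6-joint arm with a two-finger parallel gripper is mounted at the origin on a cart in front of the work surface, level with it; the furniture and walls round the work are solid. World frame = base frame: x ahead of the robot, y to its left, z up, the work surface at z = 0. Lengths are in m, angles in rad, forces in N, time in s.
With the tool pointing down it reaches from about 0.325 to 0.85 m from the base axis. Payload 4.4 kg.
Tool frame: the origin (TCP) lies at the very end of the fingers, on their centre line; the grasp point (between the pads) lies 19 mm behind it; z points along the fingers, y is the line along which they close (so a half turn about z gives the same grasp; the last joint's range is limited). The gripper opens to 94 mm and grips with 3 to 60 N. Pads are 16 mm wide; open, the fingers measure 119 mm over their backs; the gripper's body (75 mm by 177 mm) begins 78 mm behind the grasp point.
Start: joints at [-1.484, 0.207, 1.542, -0, 1.393, -0.15], TCP at [0.135, -0.559, 0.205] pointing down, gripper open.
Joint ranges: [-2.73, 2.73], [-0.86, 2.22], [0.23, 2.46], [-1.11, 4.25], [0.08, 2.63], [-2.82, 2.82]. Speed limits (rad/s): [2.79, 2.79, 3.14, 3.14, 3.14, 3.14].

## Interface

Orientations are given as a 3x3 rotation matrix whose columns are the frame's x, y, z axes.
In Python, from workcell import * gives the robot as it stands.
- The arm moves only by the tool play_rows, never from a script. Its argument "commands" is a list of rows, each an object with "translation": the shift along the tool's x, y, z in cm, a list of three; "dr": the turn, a rotation vector about the tool's x, y, z in rad, a list of three; "claw": the gripper's target within -1 to 1 (shut at 1, half-way at 0, fully open at -1). A call has 1 to 10 rows; each row is the pose to reach, as a shift and turn from the pose commanded when the call began, along the tool's axes at that moment; what a row does not reach only later rows make up. A row lasts 1/8 s, in which the tool goes at most 62.5 mm and 10.7 degrees, less where a joint would pass 70% of its speed; a pose out of reach is approached as far as the arm can. A call with a gripper value outside its range is refused whole. The fingers move at their own pace and stop on an object; "force" is the grip in N (left out, the last holds). Time passes only in rows, so rows that repeat a pose let the fingers close. It gives the time, the measured TCP pose, the force, the opening and the grip force at its end, in the units of the state.
- read_state(): the state, without advancing time (a new reading comes with each control period).
- camera(name): name is "side" or "top" or "wrist"; returns a dict with "img" (480x640x3 uint8, red, green, blue), "range_z" (480x640 float32, m along the optical axis (not along the pixel's ray), 0 where there is no reading), "intrinsics" (3x3 intrinsics, pixels), "T" (4x4, takes a point from camera to world coordinates). Camera axes: x right, y down, z forward; pixel columns grow to the right and rows downward; lengths in m; the calibration is good to about 2 mm. A picture is of the moment at which its call begins.
- hand_in(): hands the job in; it is judged then, once.
Trained networks look in a picture, given as the dict that the camera call returned (one of the last four; its "shot" number tells which), for a name from the list of things; names that differ only in an ending like _2 or _b are one class to them, and where a whole thing is asked for, a point or a joint stands for the part that bears it (a point fixed in the world has none). Each returns a list of dicts, best first, with "confidence" (0 to 1); they miss things now and then, are a little off and sometimes report something else, mostly with a low value. They report only what shows in the picture. A call takes as long as a camera call.
- spot_in(picture, target): "position" ([x, y, z] in m, in the coordinates of the camera as it stood for that picture, good to about 4 mm: the middle of the surface that is visible of it).
The state is a dict: "clock": time; "joint_pos": joint angles; "dq": joint speeds; "joint_efforts": joint torques, N m; "position": TCP position; "tcp_rot": TCP orientation; "force": force on the tool from outside, world axes, zero at the start; "torque": the same for the moment, N m; "grip_width": opening from 0.0 (shut) to 1.0 (fully open); "gripper_force": force on a finger pad.
Only numpy, scipy, OpenCV 4.12 (cv2) and the standard library are available. Lean on these libraries where they do the work, as an engineer would, in place of code of your own. Each camera call takes 0.05 s, during which the arm holds its last target. There are 200 camera calls.

## Working session

There is one attempt and no reset: what is moved stays moved. The work goes in short steps, Python scripts to look and compute and a tool call to move; the robot and the scene stay as the last step left them, time stands still between calls to the robot, and variables do not carry over. Pictures are saved under pics/ and viewed, at most 10 in all, crops included, and the job is handed in when it is done.

Besides the shell and the picture viewer there is one more tool, called after "Call:" by a JSON object that holds its "fn" and its "kwargs", one argument or row to a line. play_rows: Moves the arm, as the interface text tells. Its arguments: {"type":"object","properties":{"commands":{"type":"array","items":{"type":"object","properties":{"translation":{"type":"array","items":{"type":"number"}},"dr":{"type":"array","items":{"type":"number"}},"claw":{"type":"number"}}}},"force":{"type":"number"}},"required":["commands"]}

```bash
mkdir -p pics; cat > h.py <<'E'
from workcell import *
import numpy as np, cv2
def w(c,p): return (c["T"]@np.r_[p,1])[:3]
E
python3 - <<'E'
from h import *
s=read_state(); print(s)
ims=[]
for n in ["side","top"]:
    c=camera(n); ims.append(c["img"])
    print(n,c["T"].round(3).tolist())
    for t in ["stand","drum","handle_grip","bottle","beaker","countdown_timer","tape_roll"]:
        for d in spot_in(c,t)[:2]: print(t,round(d["confidence"],2),w(c,d["position"]).round(4))
cv2.imwrite("pics/a.png",cv2.resize(cv2.vconcat(ims)[...,::-1],(400,600)) if 0 else ims[0][...,::-1]);cv2.imwrite("pics/b.png",ims[1][...,::-1])
E
```

```text
{'clock': 0.0, 'joint_pos': array([-1.48451259e+00,  2.07373452e-01,  1.54293120e+00,  2.01919685e-06,
        1.39352612e+00, -1.50460194e-01]), 'dq': array([ 0.00077421, -0.00016423,  0.00149552,  0.00066577, -0.00047378,
        0.00093542]), 'joint_efforts': array([ 3.89704845e-03, -3.70875049e+01, -2.81412452e+01,  7.02078897e-02,
        3.60361871e-02, -1.50125425e-04]), 'position': array([ 0.13480132, -0.55814574,  0.20432806]), 'tcp_rot': array([[ 9.72106918e-01,  2.34538065e-01, -1.90893547e-04],
       [ 2.34537900e-01, -9.72104419e-01,  2.22996386e-03],
       [ 3.37442949e-04, -2.21253507e-03, -9.99997495e-01]]), 'force': array([ 0.03136808, -0.33297977,  0.38208765]), 'torque': array([-0.00032236,  0.01313318, -0.00115187]), 'gripper_force': 0.0, 'grip_width': 1.0031222661204915}
side [[0.982, -0.13, 0.134, 0.437], [-0.187, -0.643, 0.742, -0.544], [-0.01, -0.754, -0.656, 0.823], [0.0, 0.0, 0.0, 1.0]]
stand 0.94 [0.5542 0.2295 0.1549]
drum 0.87 [0.5233 0.2188 0.1761]
drum 0.22 [0.4659 0.2431 0.1863]
handle_grip 0.75 [0.4682 0.2458 0.1832]
beaker 0.7 [0.4304 0.4926 0.0349]
countdown_timer 0.45 [0.583  0.5097 0.0184]
tape_roll 0.9 [ 0.4133 -0.0537  0.0158]
top [[0.004, -0.985, 0.174, 0.347], [-1.0, -0.003, 0.006, 0.227], [-0.005, -0.174, -0.985, 1.51], [0.0, 0.0, 0.0, 1.0]]
stand 0.69 [0.5453 0.2433 0.1829]
drum 0.92 [0.5244 0.2409 0.1958]
drum 0.3 [0.5494 0.2471 0.1802]
handle_grip 0.65 [0.466  0.2485 0.1838]
bottle 0.97 [0.7484 0.1068 0.0825]
bottle 0.49 [0.5455 0.2462 0.1859]
beaker 0.89 [0.4266 0.5134 0.0192]
countdown_timer 0.78 [0.5701 0.4908 0.0159]
tape_roll 0.86 [ 0.4159 -0.0517  0.021 ]
```

View pics/a.png

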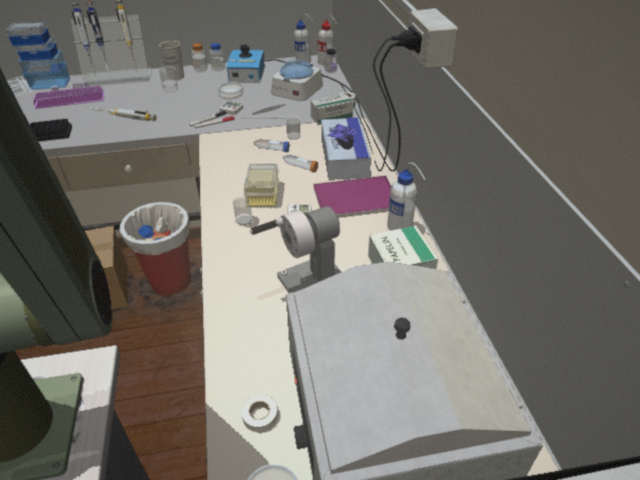

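View pics/b.png

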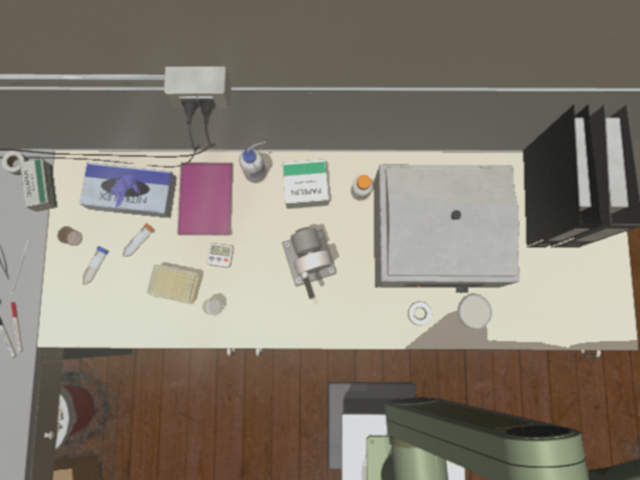

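The side view shows the drum's face at about (295,232), its handle sticking out to (252,227), and the tape at (260,412). The top view shows the stand at (308,255), yawed a little, with the handle tip at (311,297), the beaker at (213,305) and the timer at (220,255). Next I fit the geometry to both clouds.

```bash
cat >> h.py <<'E'
def cloud(c):
    z=c["range_z"]; v,u=np.nonzero(z>0); z=z[v,u]; K=c["intrinsics"]
    P=np.c_[(u-K[0,2])/K[0,0]*z,(v-K[1,2])/K[1,1]*z,z]
    return P@c["T"][:3,:3].T+c["T"][:3,3]
E
cat > fit.py <<'E'
from h import *
from scipy.optimize import least_squares
def sd(r,x,R,a,b):
    d=np.c_[r-R,np.maximum(a-x,x-b)]
    return np.minimum(d.max(1),0)+np.linalg.norm(np.maximum(d,0),axis=1)
def loc(P,q):
    c,s=np.cos(q[2]),np.sin(q[2]); D=P-np.r_[q[:2],0.16]
    return np.c_[D[:,0]*c+D[:,1]*s,-D[:,0]*s+D[:,1]*c,D[:,2]]
def res(q,P):
    L=loc(P,q); r=np.hypot(L[:,1],L[:,2])
    hy,hz=-.035*np.sin(q[3]),.035*np.cos(q[3])
    rh=np.hypot(L[:,1]-hy,L[:,2]-hz)
    return np.minimum(abs(sd(r,L[:,0],.046,0,.036)),abs(sd(rh,L[:,0],.0075,-.066,-.014)))
P=[cloud(camera(n)) for n in ("side","top")]
for use in ([0],[1],[0,1]):
    C=np.vstack([P[i] for i in use]); C=C[np.linalg.norm(C[:,:2]-[.52,.235],axis=1)<.13]
    best=None
    for y0 in (0,.2,.4):
      for h in np.arange(-3,3.2,.5):
        q=np.r_[.505,.235,y0,h]
        for it in range(3):
            L=loc(C,q); m=(L[:,0]>-.075)&(L[:,0]<.03)&(abs(L[:,1])<.06)&(L[:,2]>-.05)
            f=least_squares(res,q,args=(C[m],),loss="soft_l1",f_scale=.003); q=f.x
        s=f.cost/m.sum()
        if best is None or s<best[0]: best=(s,q,m.sum(),np.sqrt(np.mean(f.fun**2)))
    print(use,best)
    F=C[(C[:,2]>.006)&(C[:,2]<.03)]
    r=cv2.minAreaRect(F[:,:2].astype(np.float32)); print("foot",len(F),r)
E
python3 fit.py
```

```text
[0] (np.float64(8.859349076993108e-07), array([0.54784079, 0.24364159, 3.47295832, 0.78248119]), np.int64(1048), np.float64(0.0019225039785932564))
foot 863 ((0.5599761009216309, 0.26574236154556274), (0.13309460878372192, 0.08482592552900314), 13.499896049499512)
[1] (np.float64(1.9020707214327777e-06), array([ 0.5148669 ,  0.23165207,  0.31381155, -0.91621602]), np.int64(725), np.float64(0.002230511257452783))
foot 1009 ((0.5169897675514221, 0.23413154482841492), (0.23819579184055328, 0.2578080892562866), 16.62336540222168)
[0, 1] (np.float64(1.3386795223437756e-06), array([ 0.51415178,  0.23195758,  0.31855716, -0.94577693]), np.int64(2098), np.float64(0.0018503730167809833))
foot 1872 ((0.5169897675514221, 0.23413154482841492), (0.23819579184055328, 0.2578080892562866), 16.62336540222168)
```

The drum centre comes out near (0.514, 0.232), with stand yaw about 0.317 and the handle at about -0.93 rad (upper left). That agrees with the detected handle, which lies 37 mm off the axis. Next I move up and around, keeping outside the arm's inner reach limit.

Call:
{"fn": "play_rows", "kwargs": {
  "commands": [
    {"translation": [0, 0, -6], "dr": [0, 0, 0], "claw": -1},
    {"translation": [3, -3, -12], "dr": [0, 0, 0], "claw": -1},
    {"translation": [31, -29, -14], "dr": [0, 0, -0.08], "claw": -1},
    {"translation": [31, -29, -14], "dr": [0, 0, -0.08], "claw": -1},
    {"translation": [31, -29, -14], "dr": [0, 0, -0.08], "claw": -1},
    {"translation": [31, -29, -14], "dr": [0, 0, -0.08], "claw": -1},
    {"translation": [31, -29, -14], "dr": [0, 0, -0.08], "claw": -1},
    {"translation": [31, -29, -14], "dr": [0, 0, -0.08], "claw": -1},
    {"translation": [31, -29, -14], "dr": [0, 0, -0.08], "claw": -1},
    {"translation": [31, -29, -14], "dr": [0, 0, -0.08], "claw": -1}
  ]
}}

```text
clock: 2.15
position: [0.3684, -0.2041, 0.3456]
tcp_rot: [[0.95, 0.314, -0.0], [0.314, -0.95, -0.001], [-0.0, 0.001, -1.0]]
force: [-0.5, -0.5, -0.2]
grip_width: 1.002
gripper_force: 0.0
```

Call:
{"fn": "play_rows", "kwargs": {
  "commands": [
    {"translation": [20.6, -39.4, 4], "dr": [0, 0, 0], "claw": -1},
    {"translation": [20.6, -39.4, 4], "dr": [0, 0, 0], "claw": -1},
    {"translation": [20.6, -39.4, 4], "dr": [0, 0, 0], "claw": -1},
    {"translation": [20.6, -39.4, 4], "dr": [0, 0, 0], "claw": -1},
    {"translation": [20.6, -39.4, 4], "dr": [0, 0, 0], "claw": -1},
    {"translation": [20.6, -39.4, 4], "dr": [0, 0, 0], "claw": -1},
    {"translation": [20.6, -39.4, 4], "dr": [0, 0, 0], "claw": -1},
    {"translation": [20.6, -39.4, 4], "dr": [0, 0, 0], "claw": -1},
    {"translation": [20.6, -39.4, 4], "dr": [0, 0, 0], "claw": -1},
    {"translation": [20.6, -39.4, 4], "dr": [0, 0, 0], "claw": -1}
  ]
}}

```text
clock: 3.4
position: [0.4418, 0.2321, 0.3055]
tcp_rot: [[0.951, 0.309, 0.0], [0.309, -0.951, -0.001], [-0.0, 0.001, -1.0]]
force: [0.3, -0.2, 0.4]
grip_width: 1.003
gripper_force: 0.0
```

```bash
python3 - <<'E'
from h import *
s=read_state();print(s["position"],s["dq"].round(3),s["joint_pos"].round(2))
c=camera("wrist"); cv2.imwrite("pics/c.png",c["img"][...,::-1]); print(c["T"].round(3).tolist(),c["intrinsics"][0])
for d in spot_in(c,"handle_grip")[:2]: print(d["confidence"],w(c,d["position"]))
P=cloud(c); q=[.514,.232]; R=np.array([[.950,.312],[-.312,.950]])
L=P.copy(); L[:,:2]=(P[:,:2]-q)@R.T
m=(L[:,0]>-.075)&(L[:,0]<-.012)&(abs(L[:,1])<.06)&(L[:,2]>.1)&(L[:,2]<.23)
H=L[m]; print(m.sum(), H.min(0),H.max(0))
for a in np.arange(-.07,-.01,.01):
    k=H[(H[:,0]>a)&(H[:,0]<a+.01)]
    if len(k)>5: print(round(a,2),len(k),np.percentile(k[:,1],[2,50,98]).round(4),np.percentile(k[:,2],[50,98]).round(4))
E
```

```text
[0.44179788 0.23212672 0.30554817] [ 0.    -0.01   0.001  0.004  0.     0.004] [ 0.31 -0.02  1.58 -0.    1.58  1.57]
[[0.308, -0.911, -0.275, 0.521], [-0.952, -0.294, -0.09, 0.258], [0.001, 0.289, -0.957, 0.485], [0.0, 0.0, 0.0, 1.0]] [409.30103619   0.         319.20282244]
0.85 [0.47092329 0.24336107 0.18715574]
1438 [-0.06914942  0.01915214  0.17906606] [-0.01201567  0.03586056  0.19017179]
-0.07 180 [0.0208 0.0276 0.0345] [0.1867 0.189 ]
-0.06 248 [0.0208 0.0275 0.0344] [0.1872 0.1892]
-0.05 255 [0.0207 0.0274 0.0342] [0.1871 0.1891]
-0.04 272 [0.0207 0.0273 0.0348] [0.1869 0.1896]
-0.03 272 [0.0207 0.0279 0.0346] [0.1871 0.1889]
-0.02 211 [0.0206 0.0271 0.0345] [0.1869 0.1894]
```

View pics/c.png

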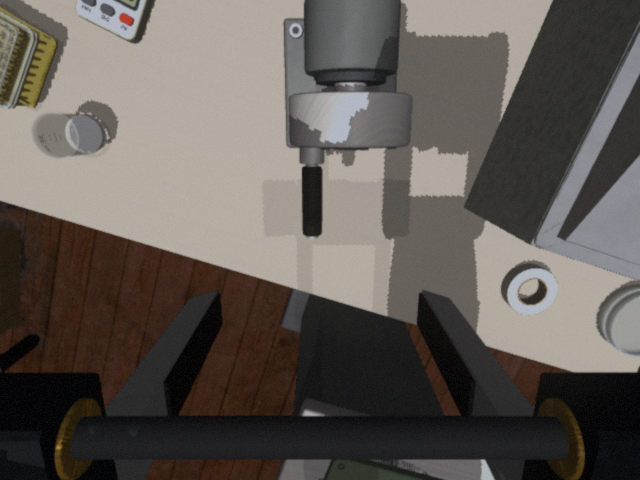

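The wrist view shows the handle as a dark sleeve running from (312,168) to (312,235), parallel to the tool's x axis, with the beaker and tape well clear. I descend straddling the sleeve and grip.

Call:
{"fn": "play_rows", "kwargs": {
  "commands": [
    {"translation": [1.8, -0.5, 0], "dr": [0, 0, 0], "claw": -1},
    {"translation": [1.8, -0.5, 4], "dr": [0, 0, 0], "claw": -1},
    {"translation": [1.8, -0.5, 9], "dr": [0, 0, 0], "claw": -1},
    {"translation": [1.8, -0.5, 13], "dr": [0, 0, 0], "claw": -1},
    {"translation": [1.8, -0.5, 14.3], "dr": [0, 0, 0], "claw": -1},
    {"translation": [1.8, -0.5, 14.3], "dr": [0, 0, 0], "claw": 0},
    {"translation": [1.8, -0.5, 14.3], "dr": [0, 0, 0], "claw": 1},
    {"translation": [1.8, -0.5, 14.3], "dr": [0, 0, 0], "claw": 1},
    {"translation": [1.8, -0.5, 14.3], "dr": [0, 0, 0], "claw": 1},
    {"translation": [1.8, -0.5, 14.3], "dr": [0, 0, 0], "claw": 1}
  ],
  "force": 45
}}

```text
clock: 4.75
position: [0.457, 0.2447, 0.1629]
tcp_rot: [[0.95, 0.312, 0.001], [0.312, -0.95, 0.0], [0.001, -0.0, -1.0]]
force: [0.5, -0.1, 0.0]
grip_width: 0.504
gripper_force: 0.0
```

```bash
python3 - <<'E'
from h import *
s=read_state();print(s["position"],s["force"],s["torque"],s["grip_width"],s["gripper_force"])
E
```

```text
[0.45697591 0.24474398 0.16291436] [ 0.45461074 -0.08669512  0.04362946] [-0.01562278  0.01277585  0.01729821] 0.5042680549976436 0.0
```

Call:
{"fn": "play_rows", "kwargs": {
  "commands": [
    {"translation": [0, 0, 0], "dr": [0, 0, 0], "claw": 1},
    {"translation": [0, 0, 0], "dr": [0, 0, 0], "claw": 1},
    {"translation": [0, 0, 0], "dr": [0, 0, 0], "claw": 1},
    {"translation": [0, 0, 0], "dr": [0, 0, 0], "claw": 1},
    {"translation": [0, 0, 0], "dr": [0, 0, 0], "claw": 1},
    {"translation": [0, 0, 0], "dr": [0, 0, 0], "claw": 1}
  ],
  "force": 45
}}

```text
clock: 5.5
position: [0.4571, 0.2433, 0.1624]
tcp_rot: [[0.95, 0.311, 0.0], [0.311, -0.95, -0.003], [-0.0, 0.003, -1.0]]
force: [0.9, -5.4, -1.4]
grip_width: 0.144
gripper_force: 45.0
```

```bash
python3 - <<'E'
from h import *
s=read_state();print(s["position"],s["force"],s["torque"],s["grip_width"],s["gripper_force"])
E
```

```text
[0.45709163 0.24326092 0.1623535 ] [ 0.85136564 -5.41621822 -1.37530387] [-0.91066063 -0.29351455 -0.02369362] 0.14385224145764774 44.98628854751587
```

Gripped at 45 N, with θ about -53°. I print the shifts for turning clockwise in 30° pieces.

```bash
python3 - <<'E'
from numpy import *
for k in range(14):
    t0=radians(-53+30*k); t=t0+radians(arange(1,7)*5)
    print(-53+30*k+30, [[round(float(3.5*(sin(a)-sin(t0))),2),round(float(-3.5*(cos(a)-cos(t0))),2)] for a in t])
E
```

```text
-23 [[np.float64(0.19), np.float64(-0.24)], [np.float64(0.41), np.float64(-0.45)], [np.float64(0.64), np.float64(-0.65)], [np.float64(0.89), np.float64(-0.83)], [np.float64(1.15), np.float64(-0.98)], [np.float64(1.43), np.float64(-1.12)]]
7 [[np.float64(0.29), np.float64(-0.11)], [np.float64(0.58), np.float64(-0.19)], [np.float64(0.88), np.float64(-0.24)], [np.float64(1.18), np.float64(-0.27)], [np.float64(1.49), np.float64(-0.28)], [np.float64(1.79), np.float64(-0.25)]]
37 [[np.float64(0.3), np.float64(0.05)], [np.float64(0.6), np.float64(0.13)], [np.float64(0.88), np.float64(0.23)], [np.float64(1.16), np.float64(0.36)], [np.float64(1.43), np.float64(0.51)], [np.float64(1.68), np.float64(0.68)]]
67 [[np.float64(0.24), np.float64(0.19)], [np.float64(0.45), np.float64(0.41)], [np.float64(0.65), np.float64(0.64)], [np.float64(0.83), np.float64(0.89)], [np.float64(0.98), np.float64(1.15)], [np.float64(1.12), np.float64(1.43)]]
97 [[np.float64(0.11), np.float64(0.29)], [np.float64(0.19), np.float64(0.58)], [np.float64(0.24), np.float64(0.88)], [np.float64(0.27), np.float64(1.18)], [np.fl
[... 1532 characters left out ...]
64(0.05), np.float64(-0.3)], [np.float64(0.13), np.float64(-0.6)], [np.float64(0.23), np.float64(-0.88)], [np.float64(0.36), np.float64(-1.16)], [np.float64(0.51), np.float64(-1.43)], [np.float64(0.68), np.float64(-1.68)]]
337 [[np.float64(0.19), np.float64(-0.24)], [np.float64(0.41), np.float64(-0.45)], [np.float64(0.64), np.float64(-0.65)], [np.float64(0.89), np.float64(-0.83)], [np.float64(1.15), np.float64(-0.98)], [np.float64(1.43), np.float64(-1.12)]]
367 [[np.float64(0.29), np.float64(-0.11)], [np.float64(0.58), np.float64(-0.19)], [np.float64(0.88), np.float64(-0.24)], [np.float64(1.18), np.float64(-0.27)], [np.float64(1.49), np.float64(-0.28)], [np.float64(1.79), np.float64(-0.25)]]
```

Call:
{"fn": "play_rows", "kwargs": {
  "commands": [
    {"translation": [0, 0.2, -0.25], "dr": [0, 0, 0], "claw": 1},
    {"translation": [0, 0.4, -0.45], "dr": [0, 0, 0], "claw": 1},
    {"translation": [0, 0.65, -0.65], "dr": [0, 0, 0], "claw": 1},
    {"translation": [0, 0.9, -0.83], "dr": [0, 0, 0], "claw": 1},
    {"translation": [0, 1.15, -0.98], "dr": [0, 0, 0], "claw": 1},
    {"translation": [0, 1.43, -1.12], "dr": [0, 0, 0], "claw": 1}
  ]
}}

```text
clock: 6.25
position: [0.4608, 0.2316, 0.1735]
tcp_rot: [[0.95, 0.312, -0.001], [0.312, -0.95, 0.001], [-0.0, -0.002, -1.0]]
force: [2.6, 4.3, -10.3]
grip_width: 0.148
gripper_force: 45.0
```

```bash
cat > log.py <<'E'
from h import *
s=read_state();print(s["position"].round(4).tolist(),s["force"].round(2).tolist(),s["torque"].round(2),s["gripper_force"],s["dq"].round(2),s["tcp_rot"][:,2].round(3))
E
python3 log.py
```

```text
[0.4608, 0.2316, 0.1735] [2.63, 4.28, -10.32] [ 0.6  -0.43  0.05] 44.991281032562256 [-0.04 -0.02 -0.01 -0.    0.02 -0.04] [-0.001  0.001 -1.   ]
```

Call:
{"fn": "play_rows", "kwargs": {
  "commands": [
    {"translation": [0, 0.29, -0.11], "dr": [0, 0, 0], "claw": 1},
    {"translation": [0, 0.58, -0.19], "dr": [0, 0, 0], "claw": 1},
    {"translation": [0, 0.88, -0.24], "dr": [0, 0, 0], "claw": 1},
    {"translation": [0, 1.18, -0.27], "dr": [0, 0, 0], "claw": 1},
    {"translation": [0, 1.49, -0.28], "dr": [0, 0, 0], "claw": 1},
    {"translation": [0, 1.79, -0.25], "dr": [0, 0, 0], "claw": 1}
  ]
}}

```text
clock: 7.0
position: [0.4659, 0.2163, 0.1773]
tcp_rot: [[0.95, 0.312, -0.002], [0.312, -0.95, 0.005], [0.0, -0.005, -1.0]]
force: [-2.4, 8.8, -3.4]
grip_width: 0.15
gripper_force: 45.0
```

Call:
{"fn": "play_rows", "kwargs": {
  "commands": [
    {"translation": [0, 0.3, 0.05], "dr": [0, 0, 0], "claw": 1},
    {"translation": [0, 0.6, 0.13], "dr": [0, 0, 0], "claw": 1},
    {"translation": [0, 0.88, 0.23], "dr": [0, 0, 0], "claw": 1},
    {"translation": [0, 1.16, 0.36], "dr": [0, 0, 0], "claw": 1},
    {"translation": [0, 1.43, 0.51], "dr": [0, 0, 0], "claw": 1},
    {"translation": [0, 1.68, 0.68], "dr": [0, 0, 0], "claw": 1}
  ]
}}

```text
clock: 7.75
position: [0.4712, 0.2002, 0.1727]
tcp_rot: [[0.95, 0.312, -0.001], [0.312, -0.95, 0.004], [0.0, -0.004, -1.0]]
force: [-5.6, 5.7, 7.0]
grip_width: 0.148
gripper_force: 45.0
```

Call:
{"fn": "play_rows", "kwargs": {
  "commands": [
    {"translation": [0, 0.24, 0.19], "dr": [0, 0, 0], "claw": 1},
    {"translation": [0, 0.45, 0.41], "dr": [0, 0, 0], "claw": 1},
    {"translation": [0, 0.65, 0.64], "dr": [0, 0, 0], "claw": 1},
    {"translation": [0, 0.83, 0.89], "dr": [0, 0, 0], "claw": 1},
    {"translation": [0, 0.98, 1.15], "dr": [0, 0, 0], "claw": 1},
    {"translation": [0, 1.12, 1.43], "dr": [0, 0, 0], "claw": 1}
  ]
}}

```text
clock: 8.5
position: [0.4754, 0.1872, 0.1593]
tcp_rot: [[0.95, 0.312, 0.0], [0.312, -0.95, -0.001], [0.0, 0.001, -1.0]]
force: [-7.5, -0.4, 13.1]
grip_width: 0.145
gripper_force: 45.0
```

Call:
{"fn": "play_rows", "kwargs": {
  "commands": [
    {"translation": [0, 0.11, 0.29], "dr": [0, 0, 0], "claw": 1},
    {"translation": [0, 0.19, 0.58], "dr": [0, 0, 0], "claw": 1},
    {"translation": [0, 0.24, 0.88], "dr": [0, 0, 0], "claw": 1},
    {"translation": [0, 0.27, 1.18], "dr": [0, 0, 0], "claw": 1},
    {"translation": [0, 0.28, 1.49], "dr": [0, 0, 0], "claw": 1},
    {"translation": [0, 0.25, 1.79], "dr": [0, 0, 0], "claw": 1}
  ]
}}

```text
clock: 9.25
position: [0.4769, 0.1828, 0.1409]
tcp_rot: [[0.95, 0.312, 0.001], [0.312, -0.95, -0.005], [-0.0, 0.005, -1.0]]
force: [-5.1, -5.0, 9.7]
grip_width: 0.148
gripper_force: 45.0
```

Call:
{"fn": "play_rows", "kwargs": {
  "commands": [
    {"translation": [0, -0.05, 0.3], "dr": [0, 0, 0], "claw": 1},
    {"translation": [0, -0.13, 0.6], "dr": [0, 0, 0], "claw": 1},
    {"translation": [0, -0.23, 0.88], "dr": [0, 0, 0], "claw": 1},
    {"translation": [0, -0.36, 1.16], "dr": [0, 0, 0], "claw": 1},
    {"translation": [0, -0.51, 1.43], "dr": [0, 0, 0], "claw": 1},
    {"translation": [0, -0.68, 1.68], "dr": [0, 0, 0], "claw": 1}
  ]
}}

```text
clock: 10.0
position: [0.4751, 0.188, 0.1231]
tcp_rot: [[0.95, 0.312, 0.001], [0.312, -0.95, -0.007], [-0.001, 0.007, -1.0]]
force: [-0.5, -9.0, 4.5]
grip_width: 0.146
gripper_force: 45.0
```

Call:
{"fn": "play_rows", "kwargs": {
  "commands": [
    {"translation": [0, -0.19, 0.24], "dr": [0, 0, 0], "claw": 1},
    {"translation": [0, -0.41, 0.45], "dr": [0, 0, 0], "claw": 1},
    {"translation": [0, -0.64, 0.65], "dr": [0, 0, 0], "claw": 1},
    {"translation": [0, -0.89, 0.83], "dr": [0, 0, 0], "claw": 1},
    {"translation": [0, -1.15, 0.98], "dr": [0, 0, 0], "claw": 1},
    {"translation": [0, -1.43, 1.12], "dr": [0, 0, 0], "claw": 1}
  ]
}}

```text
clock: 10.75
position: [0.4705, 0.2019, 0.1106]
tcp_rot: [[0.95, 0.312, 0.001], [0.312, -0.95, -0.006], [-0.001, 0.006, -1.0]]
force: [1.1, -6.3, -2.3]
grip_width: 0.145
gripper_force: 45.0
```

Call:
{"fn": "play_rows", "kwargs": {
  "commands": [
    {"translation": [0, -0.29, 0.11], "dr": [0, 0, 0], "claw": 1},
    {"translation": [0, -0.58, 0.19], "dr": [0, 0, 0], "claw": 1},
    {"translation": [0, -0.88, 0.24], "dr": [0, 0, 0], "claw": 1},
    {"translation": [0, -1.18, 0.27], "dr": [0, 0, 0], "claw": 1},
    {"translation": [0, -1.49, 0.28], "dr": [0, 0, 0], "claw": 1},
    {"translation": [0, -1.79, 0.25], "dr": [0, 0, 0], "claw": 1}
  ]
}}

```text
clock: 11.5
position: [0.4639, 0.2223, 0.1075]
tcp_rot: [[0.95, 0.312, -0.0], [0.312, -0.95, -0.0], [-0.0, 0.0, -1.0]]
force: [-2.4, -3.4, 2.6]
grip_width: 0.143
gripper_force: 45.0
```

Call:
{"fn": "play_rows", "kwargs": {
  "commands": [
    {"translation": [0, -0.3, -0.05], "dr": [0, 0, 0], "claw": 1},
    {"translation": [0, -0.6, -0.13], "dr": [0, 0, 0], "claw": 1},
    {"translation": [0, -0.88, -0.23], "dr": [0, 0, 0], "claw": 1},
    {"translation": [0, -1.16, -0.36], "dr": [0, 0, 0], "claw": 1},
    {"translation": [0, -1.43, -0.51], "dr": [0, 0, 0], "claw": 1},
    {"translation": [0, -1.68, -0.68], "dr": [0, 0, 0], "claw": 1}
  ]
}}

```text
clock: 12.25
position: [0.4591, 0.2373, 0.1146]
tcp_rot: [[0.95, 0.312, 0.001], [0.312, -0.95, -0.002], [-0.0, 0.002, -1.0]]
force: [-3.3, -7.4, 5.6]
grip_width: 0.147
gripper_force: 45.0
```

Call:
{"fn": "play_rows", "kwargs": {
  "commands": [
    {"translation": [0, -0.24, -0.19], "dr": [0, 0, 0], "claw": 1},
    {"translation": [0, -0.45, -0.41], "dr": [0, 0, 0], "claw": 1},
    {"translation": [0, -0.65, -0.64], "dr": [0, 0, 0], "claw": 1},
    {"translation": [0, -0.83, -0.89], "dr": [0, 0, 0], "claw": 1},
    {"translation": [0, -0.98, -1.15], "dr": [0, 0, 0], "claw": 1},
    {"translation": [0, -1.12, -1.43], "dr": [0, 0, 0], "claw": 1}
  ]
}}

```text
clock: 13.0
position: [0.4559, 0.247, 0.1283]
tcp_rot: [[0.95, 0.312, 0.001], [0.312, -0.95, -0.004], [-0.0, 0.004, -1.0]]
force: [-0.6, -9.5, 1.4]
grip_width: 0.146
gripper_force: 45.0
```

Call:
{"fn": "play_rows", "kwargs": {
  "commands": [
    {"translation": [0, -0.11, -0.29], "dr": [0, 0, 0], "claw": 1},
    {"translation": [0, -0.19, -0.58], "dr": [0, 0, 0], "claw": 1},
    {"translation": [0, -0.24, -0.88], "dr": [0, 0, 0], "claw": 1},
    {"translation": [0, -0.27, -1.18], "dr": [0, 0, 0], "claw": 1},
    {"translation": [0, -0.28, -1.49], "dr": [0, 0, 0], "claw": 1},
    {"translation": [0, -0.25, -1.79], "dr": [0, 0, 0], "claw": 1}
  ]
}}

```text
clock: 13.75
position: [0.4551, 0.2495, 0.1452]
tcp_rot: [[0.95, 0.312, 0.001], [0.312, -0.95, -0.004], [-0.0, 0.004, -1.0]]
force: [1.1, -7.2, -3.1]
grip_width: 0.145
gripper_force: 45.0
```

Call:
{"fn": "play_rows", "kwargs": {
  "commands": [
    {"translation": [0, 0.05, -0.3], "dr": [0, 0, 0], "claw": 1},
    {"translation": [0, 0.13, -0.6], "dr": [0, 0, 0], "claw": 1},
    {"translation": [0, 0.23, -0.88], "dr": [0, 0, 0], "claw": 1},
    {"translation": [0, 0.36, -1.16], "dr": [0, 0, 0], "claw": 1},
    {"translation": [0, 0.51, -1.43], "dr": [0, 0, 0], "claw": 1},
    {"translation": [0, 0.68, -1.68], "dr": [0, 0, 0], "claw": 1}
  ]
}}

```text
clock: 14.5
position: [0.4568, 0.2442, 0.1615]
tcp_rot: [[0.95, 0.312, -0.0], [0.312, -0.95, -0.001], [-0.0, 0.001, -1.0]]
force: [3.2, -3.3, -7.4]
grip_width: 0.147
gripper_force: 45.0
```

Call:
{"fn": "play_rows", "kwargs": {
  "commands": [
    {"translation": [0, 0.2, -0.25], "dr": [0, 0, 0], "claw": 1},
    {"translation": [0, 0.4, -0.45], "dr": [0, 0, 0], "claw": 1},
    {"translation": [0, 0.65, -0.65], "dr": [0, 0, 0], "claw": 1},
    {"translation": [0, 0.9, -0.83], "dr": [0, 0, 0], "claw": 1},
    {"translation": [0, 1.15, -0.98], "dr": [0, 0, 0], "claw": 1},
    {"translation": [0, 1.43, -1.12], "dr": [0, 0, 0], "claw": 1}
  ]
}}

```text
clock: 15.25
position: [0.4608, 0.2318, 0.1735]
tcp_rot: [[0.95, 0.312, -0.001], [0.312, -0.95, 0.002], [-0.0, -0.002, -1.0]]
force: [1.9, 2.6, -11.2]
grip_width: 0.147
gripper_force: 45.0
```

```bash
cat > ana.py <<'E'
import numpy as np
from scipy.optimize import least_squares
D=np.array([[.4608,.2316,.1735,2.6,4.3,-10.3],[.4659,.2163,.1773,-2.4,8.8,-3.4],[.4712,.2002,.1727,-5.6,5.7,7.0],[.4754,.1872,.1593,-7.5,-.4,13.1],[.4769,.1828,.1409,-5.1,-5,9.7],[.4751,.188,.1231,-.5,-9,4.5],[.4705,.2019,.1106,1.1,-6.3,-2.3],[.4639,.2223,.1075,-2.4,-3.4,2.6],[.4591,.2373,.1146,-3.3,-7.4,5.6],[.4559,.247,.1283,-.6,-9.5,1.4],[.4551,.2495,.1452,1.1,-7.2,-3.1],[.4568,.2442,.1615,3.2,-3.3,-7.4],[.4608,.2318,.1735,1.9,2.6,-11.2]])
r=np.array([.312,-.950]); U=np.c_[D[:,:2]@r,D[:,2]]; F=np.c_[D[:,3:5]@r,D[:,5]]
f=least_squares(lambda c:np.hypot(*(U-c[:2]).T)-c[2],[U[:,0].mean(),.141,.035]); c=f.x
print("circle",c,"res mm",(f.fun*1e3).round(2), "expected right",np.dot([.4665,.2164],r))
V=U-c[:2]; th=np.unwrap(np.arctan2(V[:,0],V[:,1]))
T=-(F[:,0]*np.cos(th)-F[:,1]*np.sin(th))*.035
rad=F[:,0]*np.sin(th)+F[:,1]*np.cos(th)
print(np.c_[np.degrees(th),T,rad].round(3))
A=np.c_[np.ones_like(th),-np.sin(th),-np.cos(th)]
x,*_=np.linalg.lstsq(A,T,rcond=None); phi=np.arctan2(x[2],x[1])
print("drag",x[0],"amp",np.hypot(x[1],x[2]),"res",(T-A@x).round(3),"theta heavy down",np.degrees(np.pi-phi)%360)
E
python3 ana.py; python3 log.py
```

```text
circle [-0.06013329  0.14213137  0.03517097] res mm [ 0.1  -0.   -0.21 -0.07  0.12  0.16 -0.2   0.03  0.11 -0.06 -0.14 -0.02
  0.18] expected right -0.06003199999999999
[[-2.71940e+01  2.67000e-01 -7.66500e+00]
 [ 1.50000e-02  3.19000e-01 -3.40200e+00]
 [ 2.90190e+01  3.38000e-01  2.64700e+00]
 [ 6.07190e+01  4.33000e-01  4.69800e+00]
 [ 9.20000e+01  3.43000e-01  2.81800e+00]
 [ 1.22595e+02  2.91000e-01  4.64800e+00]
 [ 1.54375e+02  1.65000e-01  4.81100e+00]
 [ 1.90334e+02  6.90000e-02 -3.00300e+00]
 [ 2.18707e+02  4.10000e-02 -8.12200e+00]
 [ 2.46803e+02  7.70000e-02 -8.67500e+00]
 [ 2.75025e+02  8.60000e-02 -7.42700e+00]
 [ 3.03435e+02  1.36000e-01 -7.52700e+00]
 [ 3.32532e+02  2.39000e-01 -9.07200e+00]]
drag 0.21547863055010244 amp 0.17611636566153877 res [ 0.021 -0.003 -0.038  0.044 -0.009  0.014 -0.016 -0.017 -0.003  0.032
  0.001 -0.02  -0.006] theta heavy down 322.9053781427919
[0.4608, 0.2318, 0.1735] [1.85, 2.59, -11.22] [ 0.32 -0.37  0.03] 44.98743116855621 [-0.04 -0.02 -0.   -0.    0.02 -0.04] [-0.001  0.002 -1.   ]
```

The fit gives a drag of 0.215 N m and an amplitude of 0.176 N m, both matching the task's figures. Heavy side down is at θ of about -37°. The drum is now at -27.5°, so I turn it back about 10°.

Call:
{"fn": "play_rows", "kwargs": {
  "commands": [
    {"translation": [0, -0.25, 0.13], "dr": [0, 0, 0], "claw": 1},
    {"translation": [0, -0.5, 0.28], "dr": [0, 0, 0], "claw": 1},
    {"translation": [0, -0.75, 0.44], "dr": [0, 0, 0], "claw": 1},
    {"translation": [0, -0.93, 0.58], "dr": [0, 0, 0], "claw": 1},
    {"translation": [0, -0.93, 0.58], "dr": [0, 0, 0], "claw": 1},
    {"translation": [0, -0.93, 0.58], "dr": [0, 0, 0], "claw": 1},
    {"translation": [0, -0.93, 0.58], "dr": [0, 0, 0], "claw": 1},
    {"translation": [0, -0.93, 0.58], "dr": [0, 0, 0], "claw": 1}
  ]
}}

```text
clock: 16.25
position: [0.459, 0.2374, 0.1693]
tcp_rot: [[0.95, 0.311, 0.001], [0.311, -0.95, -0.005], [-0.0, 0.005, -1.0]]
force: [1.4, -7.7, -3.5]
grip_width: 0.149
gripper_force: 45.0
```

```bash
cat >> log.py <<'E'
p=s["position"]; print(np.degrees(np.arctan2(p[0]*.312-p[1]*.95+.06013,p[2]-.14213)))
E
python3 log.py
```

```text
[0.459, 0.2374, 0.1693] [1.36, -7.69, -3.45] [-1.44 -0.13  0.01] 44.989877343177795 [-0.  0.  0. -0.  0. -0.] [ 0.001 -0.005 -1.   ]
-39.25277780806067
```

```bash
python3 -c "
from workcell import *
print(hand_in())"
```

```text
the job is handed in; nothing more can be done
None
```

I turned the drum clockwise just over a full turn (about 380°) and felt the heavy side. It now sits, by my measurement, about 2° from straight down, with the drum at rest and the handle gripped at 45 N. The job was handed in at about 16 s, and the system gave no verdict.

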